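# Open the sliding lid of the pastry case past its spring catch

## Task

Open the pastry case so that the croissants under its clear lid can be reached: with the fingertips inside the lid's bow, press the spring button down and keep it down while you push the bow along, so that the lid slides over the button. Push on until the button springs up again behind the lid and holds it open, then take the hand clear. Only push: do not pinch the bow, and leave the things standing round the case where they are.

Things in the scene. Friction and masses are not known exactly. Their poses are not given: they have to be found in the camera images.
- case: wooden pastry case with clear front, fixed to the counter: 150 mm (its x) by 320 mm (y), 107 mm high with its rails. Origin under its middle; x from the clear front to the back, y along it to the end the lid covers, z up. Top of the fixed wooden deck (the -y part) at z = 90 mm. The lid runs along y in aluminium C rails, 17 mm above the deck, reaching in to x = -63 and +63 mm.
- lid (a joint): travel of the lid along the case's -y, m: 0 shut, 0.166 end of track; 1.2 N of friction, stays where left. Clear panel 120 mm long (y), 134 wide, 6 thick, edged in aluminium, its underside 6 mm above the deck; shut it covers y = +32 to +152 mm of the case. The button blocks its leading (-y) edge, slides under it when pressed and is free behind it from a travel of about 0.155
- catch (a joint): how far the spring button is pressed, m: 0 up (top 18 mm above the deck), 0.018 flush with the deck. The lid clears it only when it is pressed more than 0.012. The spring needs 2 N to start and 7 N when flush. Once the lid is over the button, the lid keeps it down at 0.012
- catch_top (a point): middle of the top of the steel button, 34 mm along the case's y by 26 mm along its x; at x = 0, y = +14 mm of the case, 108 mm above the counter when up. It stands inside the bow, 1 mm from the shut lid's leading edge
- bow_inside (a point): middle of the inner face of the cross strap of the flat steel bow on the lid's leading edge: the face to push toward the case's -y. Moves with the lid; 100 mm above the counter, at x = 0 and, lid shut, y = -10 mm of the case. The bow's opening is 42 mm along y (lid edge to this face) by 50 mm along x; its straps are 6 mm thick and reach from 4 to 16 mm above the deck
- tongs: stainless pastry tongs, 237 x 59 x 24 mm, lying in front of the case; leave alone. Origin under its middle
- coffee_cup: white porcelain cup, 73 mm across, 61 mm high; leave alone. Origin under its middle
- water_glass: clear water glass, 75 mm across, 111 mm high; leave alone. Origin under its middle
- card_croissant: price card in a wooden foot, 22 x 70 x 58 mm, behind the case; leave alone. Origin under its middle
- biscuit_0: small butter biscuit, 32 x 48 x 14 mm, off the lid end of the case; leave alone. Origin under its middle
- cezve_1: small coffee pot with a long rising handle, 52 x 122 x 131 mm; leave alone. Origin under its middle
- spoon_tin: grey tin with wooden stirrers, 67 mm across, 142 mm high; leave alone. Origin under its middle

How it is judged:
By the outcome, as a careful person would: the job done as asked, in the order asked, and still so for the second after the job is handed in, with the robot touching nothing.
It also fails if it takes over 38 s, if anything falls off the work surface, if the arm or the gripper's body presses on something with over 40 N, if the wrist force passes 120 N, or if a joint passes its speed limit or range.

## Robot

A 6-joint arm with a two-finger parallel gripper is mounted at the origin on a cart in front of the work surface, level with it; the furniture and walls round the work are solid. World frame = base frame: x ahead of the robot, y to its left, z up, the work surface at z = 0. Lengths are in mm, angles in rad, forces in N, time in s.
With the tool pointing down it reaches from about 300 to 875 mm from the base axis. Payload 6.4 kg.
Tool frame: the origin (TCP) lies at the very end of the fingers, on their centre line; the grasp point (between the pads) lies 19 mm behind it; z points along the fingers, y is the line along which they close (so a half turn about z gives the same grasp; the last joint's range is limited). The gripper opens to 85 mm and grips with 20 to 120 N. Pads are 22 mm wide; open, the fingers measure 114 mm over their backs; the gripper's body (76 mm by 85 mm) begins 54 mm behind the grasp point. The pads swing forward as they close: fully open they stand 13 mm farther back than shut.
Start: joints at [-0.206, 0.181, 1.607, -0, 1.354, -0.206], TCP at [575.014, 0.015, 231.288] pointing down, gripper open.
Joint ranges: [-2.99, 2.99], [-0.89, 2.07], [0.3, 2.58], [-1.14, 4.28], [0, 2.63], [-3.12, 3.12]. Speed limits (rad/s): [2.57, 2.57, 3.01, 3.14, 3.14, 3.14].

## Interface

Orientations are given as a unit quaternion [w, x, y, z].
In Python, from workcell import r gives the robot as it stands.
- The arm moves only by the shell command python3 -m creep 'ROWS' [OPENING]. ROWS is a JSON object whose one key "steps" holds a list of rows, each an object with "linear": the shift along the tool's x, y, z in cm, a list of three; "rotation": the turn, a rotation vector about the tool's x, y, z in rad, a list of three. In form: {"steps": [{"linear": [dx, dy, dz], "rotation": [rx, ry, rz]}, ...]}. A call has 1 to 8 rows; each row is the pose to reach, as a shift and turn from the pose commanded when the call began, along the tool's axes at that moment; what a row does not reach only later rows make up. A row lasts 1/8 s, in which the tool goes at most 62.5 mm and 10.7 degrees, less where a joint would pass 70% of its speed; a pose out of reach is approached as far as the arm can. A call with a gripper value outside its range is refused whole. OPENING is the closure, from 0 (fully open) to 1 (shut), set as the call begins (- or left out, the last holds). The fingers move at their own pace and stop on an object; the grip force is fixed at half the most. Time passes only in rows, so rows that repeat a pose let the fingers close. It gives the time, the measured TCP pose, the force, the opening and the grip force at its end, in the units of the state.
- r.observe(): the state, without advancing time (a new reading comes with each control period).
- r.camera(name): name is "scene" or "side" or "wrist"; returns the picture (384x512x3 uint8, blue, green, red); there is no depth.
- r.calibration(name): a dict with "intrinsics" (3x3 intrinsics, pixels), "extrinsics" (4x4, takes a point from camera to world coordinates). Camera axes: x right, y up, looking along -z (the intrinsics and any distortion apply to the point x, -y, -z); pixel columns grow to the right and rows downward; lengths in mm; the calibration is good to about 2 mm. A picture is of the moment at which its call begins: read the wrist's pose just before it. calibration takes no time and is no camera call; for the wrist camera it gives the pose at the moment of the call.
- r.finish_job(): hands the job in; it is judged then, once.
The state is a dict: "time_s": time; "q": joint angles; "qvel": joint speeds; "tau": joint torques, N m; "eef_pos": TCP position; "orientation": TCP orientation; "wrist_force": force on the tool from outside, world axes, zero at the start; "wrist_torque": the same for the moment, N m; "opening": finger opening in mm; "grasp_force": force on a finger pad.
Only numpy, scipy, OpenCV 4.12 (cv2) and the standard library are available. Lean on these libraries where they do the work, as an engineer would, in place of code of your own. Each camera call takes 0.05 s, during which the arm holds its last target. There are 200 camera calls.

## Working session

There is one attempt and no reset: what is moved stays moved. The work goes in short steps, Python scripts to look and compute and a shell command to move; the robot and the scene stay as the last step left them, time stands still between calls to the robot, and variables do not carry over. Pictures are saved under pics/ and viewed, at most 10 in all, crops included, and the job is handed in when it is done.

```bash
mkdir -p pics; cat > h.py <<'E'
import numpy as np, cv2
from workcell import r
def ray(name,uv,cal=None):
    c=cal or r.calibration(name); K=np.array(c["intrinsics"]); T=np.array(c["extrinsics"])
    p=np.linalg.inv(K)@[uv[0],uv[1],1]; d=T[:3,:3]@[p[0],-p[1],-p[2]]
    return T[:3,3],d
def onplane(name,uv,z,cal=None):
    o,d=ray(name,uv,cal); return o+d*(z-o[2])/d[2]
def proj(name,P,cal=None):
    c=cal or r.calibration(name); K=np.array(c["intrinsics"]); T=np.array(c["extrinsics"])
    p=T[:3,:3].T@(np.array(P)-T[:3,3]); q=K@[p[0],-p[1],-p[2]]; return q[:2]/q[2]
E
python3 - <<'E'
from h import *
s=r.observe(); print(s["eef_pos"],s["orientation"],s["opening"],s["time_s"])
for n in("scene","side","wrist"):
    c=r.calibration(n); print(n,c.keys(),np.round(c["extrinsics"],2).tolist(),np.round(c["intrinsics"],1).tolist())
    cv2.imwrite(f"pics/{n}.png",r.camera(n))
a=[cv2.imread(f"pics/{n}.png") for n in("scene","wrist")]
E
```

```text
[5.74441125e+02 1.33227092e-01 2.30381795e+02] [-7.39348251e-04  7.07111308e-01  7.07101698e-01 -4.89809916e-04] 85.13276322185301 0.0
scene dict_keys(['intrinsics', 'extrinsics']) [[-0.84, 0.25, -0.47, 60.33], [-0.54, -0.39, 0.75, 763.23], [0.0, 0.89, 0.46, 605.97], [0.0, 0.0, 0.0, 1.0]] [[441.9, 0.0, 248.3], [0.0, 441.9, 186.3], [0.0, 0.0, 1.0]]
side dict_keys(['intrinsics', 'extrinsics']) [[-0.96, 0.25, -0.14, 359.87], [-0.28, -0.82, 0.49, 657.62], [0.01, 0.51, 0.86, 1372.82], [0.0, 0.0, 0.0, 1.0]] [[488.6, 0.0, 260.4], [0.0, 488.6, 183.6], [0.0, 0.0, 1.0]]
wrist dict_keys(['intrinsics', 'extrinsics']) [[1.0, 0.0, 0.0, 574.25], [-0.0, 0.95, 0.32, 83.09], [-0.0, -0.32, 0.95, 373.13], [0.0, 0.0, 0.0, 1.0]] [[278.0, 0.0, 259.1], [0.0, 278.0, 185.3], [0.0, 0.0, 1.0]]
```

View pics/scene.png

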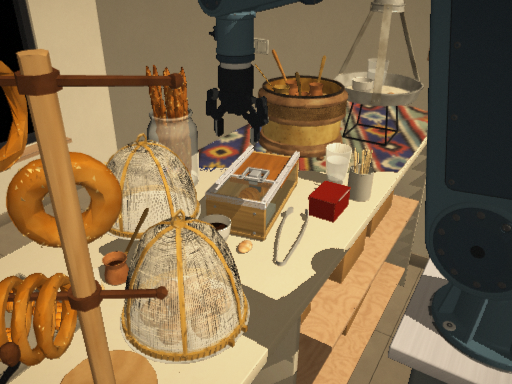

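View pics/wrist.png

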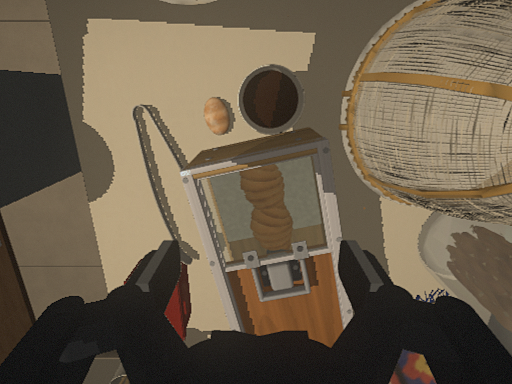

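View pics/side.png

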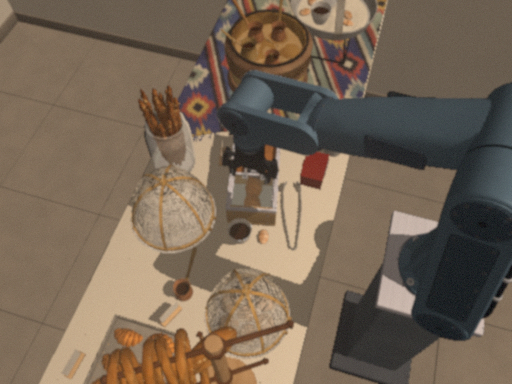

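The case lies below the gripper with its lid end towards world +y. In the wrist view the button is near (279,272) and the bow's cross strap near (285,296). Rail corners are near (183,172) and (327,140).

```bash
python3 - <<'E'
import cv2,numpy as np
a=cv2.imread("pics/wrist.png")[125:345,165:365]; b=cv2.imread("pics/scene.png")[140:245,195:310]
a=cv2.resize(a,None,fx=2.7,fy=2.7,interpolation=cv2.INTER_CUBIC)
cv2.imwrite("pics/wc.png",a)
cv2.imwrite("pics/sc.png",cv2.resize(b,None,fx=5,fy=5,interpolation=cv2.INTER_CUBIC))
E
```

```text
(no output)
```

View pics/wc.png

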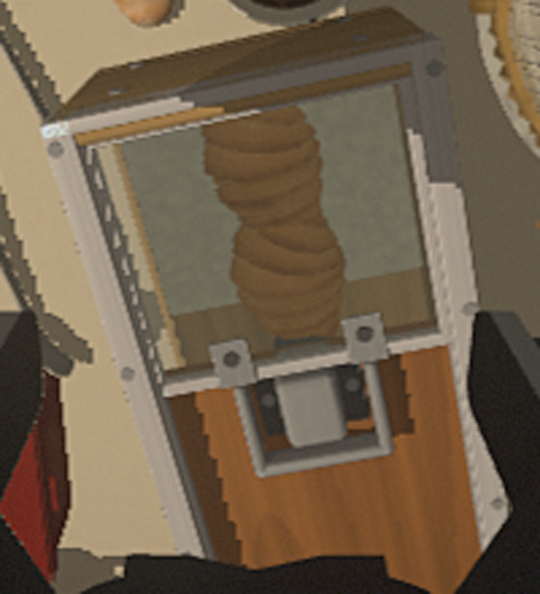

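View pics/sc.png

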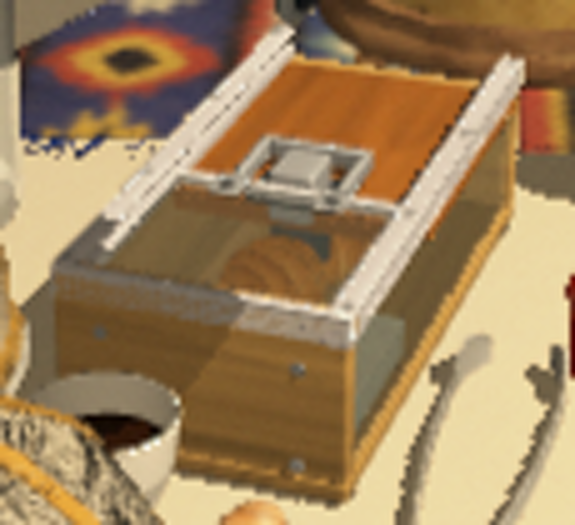

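```bash
python3 - <<'E'
from h import *
f=lambda n,u,v,z: onplane(n,(165+u/2.7,125+v/2.7) if n=="wrist" else (195+u/5,140+v/5),z)[:2]
W=lambda u,v,z:f("wrist",u,v,z); S=lambda u,v,z:f("scene",u,v,z)
a,b=W(45,125,107),W(440,40,107); print("rail",a,b,np.linalg.norm(b-a),np.degrees(np.arctan2(*(b-a)[::-1])))
a2,b2=W(195,555,107),W(478,555,107)
print("left rail dir",np.degrees(np.arctan2(*(a2-a)[::-1]))+90)
s1,s2=S(350,335,107),S(60,262,107); print("scene rail end",s1,s2,np.linalg.norm(s1-s2),np.degrees(np.arctan2(*(s2-s1)[::-1])))
s3=S(520,60,107);print(s3,np.linalg.norm(s3-s1),np.degrees(np.arctan2(*(s3-s1)[::-1]))+90)
s4=S(285,35,107);print(s4,np.linalg.norm(s4-s2))
B=[W(*p,108) for p in((275,375),(332,375),(345,438),(290,445))]; print("btn w",np.mean(B,0))
B=[S(*p,108) for p in((287,150),(332,155),(323,186),(275,178))]; print("btn s",np.mean(B,0))
print("strap inner w",W(266,464,106),W(373,446,106), "lid edge W",W(165,390,102),W(448,338,102))
m=(a+b)/2; print("mid",m,)
E
```

```text
rail [496.85593726   6.5490064 ] [639.97651523  37.84651942] 146.50267629134342 12.335223388229881
left rail dir 13.750790705270191
scene rail end [486.62193569  19.97648866] [637.66828175  34.93326636] 151.78505807745856 5.655057136691236
[ 563.30106762 -302.35472199] 331.3262721752893 13.381328486006936
[ 696.53610697 -261.22502949] 301.95224299387843
btn w [ 597.65094901 -117.32676906]
btn s [ 592.9034595  -114.00414896]
strap inner w [ 579.04772274 -147.51953217] [ 625.2506691  -137.97086042] lid edge W [ 535.8888075  -112.31299304] [654.38293171 -86.83957164]
mid [568.41622625  22.19776291]
```

```bash
python3 -m creep '{"steps":[{"linear":[-3,0.6,1],"rotation":[0,0,-0.1]},{"linear":[-7,1.5,2],"rotation":[0,0,-0.2]},{"linear":[-11,2.2,4],"rotation":[0,0,-0.223]},{"linear":[-12.5,2.5,7],"rotation":[0,0,-0.223]},{"linear":[-12.5,2.5,9.5],"rotation":[0,0,-0.223]},{"linear":[-12.5,2.5,9.5],"rotation":[0,0,-0.223]},{"linear":[-12.5,2.5,9.5],"rotation":[0,0,-0.223]},{"linear":[-12.5,2.5,9.5],"rotation":[0,0,-0.223]}]}' 1
python3 - <<'E'
from h import *
s=r.observe(); print(s["eef_pos"],s["orientation"],s["opening"],s["time_s"],s["wrist_force"])
a=r.camera("wrist"); b=r.camera("scene"); c=r.calibration("wrist")
np.save("cal.npy",c,allow_pickle=True)
cv2.imwrite("pics/w2.png",a);cv2.imwrite("pics/s2.png",b)
print("tcp px",proj("wrist",s["eef_pos"]),proj("scene",s["eef_pos"]))
for z in(0,):print("bucket base",onplane("side",(265,85),z),onplane("scene",(303,155),z))
w=cv2.resize(a[100:384,130:400],None,fx=1.6,fy=1.6,interpolation=cv2.INTER_CUBIC)
d=cv2.resize(b[110:220,220:310],None,fx=454/110,fy=454/110,interpolation=cv2.INTER_CUBIC)
d=cv2.resize(d,(371,454)); cv2.imwrite("pics/v2.png",np.hstack([w[:454],d[:w.shape[0]]]))
E
```

```text
time_s: 1.15
eef_pos: [601.0, -125.0, 137.9]
orientation: [0.001, 0.624, 0.782, 0.0]
wrist_force: [0.9, -0.6, 0.0]
opening: 0.1
grasp_force: 0.0
[ 600.95256415 -125.00702441  137.92884771] [1.24945819e-03 6.23816004e-01 7.81570154e-01 3.56556696e-04] 0.1362324804151937 1.15 [ 0.94996649 -0.64403032  0.04520433]
tcp px [260.54031127 241.20616578] [255.53759803 160.64152597]
bucket base [ 685.32884825 -542.72041755    0.        ] [ 647.83590562 -514.7802569     0.        ]
```

View pics/v2.png

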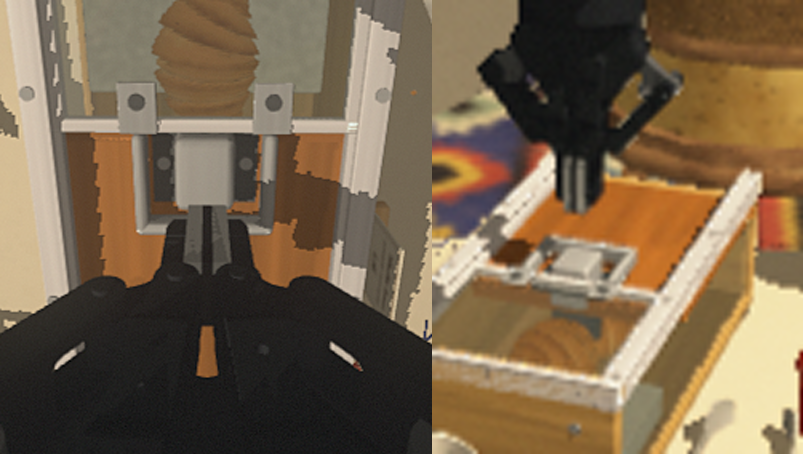

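The bow (inner columns 147–265 in the zoom) is centred on the fingers (column 207), and the lid edge is level, so the yaw is right. I'll measure the strap, lid edge and button along the case's y, relative to the TCP.

```bash
python3 - <<'E'
from h import *
s=r.observe(); p=np.array(s["eef_pos"]); y=np.array([-.2215,.975,0]); x=np.array([.975,.2215,0])
for n,u,v,z in(("strapL",148,222,106),("strapR",266,220,106),("lid edge bow L",147,133,103),("lid edge R",265,133,103),("btn far",205,135,108),("btn near",205,206,108),("btn L",175,170,108),("btn R",233,170,108),("railL",17,170,107),("railR",385,170,107)):
    q=onplane("wrist",(130+u/1.6,100+v/1.6),z)-p; print(n,round(q@x,1),round(q@y,1))
E
```

```text
strapL -26.5 -16.8
strapR 25.7 -15.9
lid edge bow L -25.6 23.8
lid edge R 24.0 23.7
btn far -1.2 24.6
btn near -1.3 -7.9
btn L -13.8 9.1
btn R 10.5 9.0
railL -80.6 8.7
railR 74.9 8.5
```

```bash
python3 -m creep '{"steps":[{"linear":[0,-0.1,1.5],"rotation":[0,0,0]},{"linear":[0,-0.1,2.8],"rotation":[0,0,0]},{"linear":[0,-0.1,3.4],"rotation":[0,0,0]},{"linear":[0,-0.1,4],"rotation":[0,0,0]},{"linear":[0,-0.1,4.4],"rotation":[0,0,0]},{"linear":[0,-0.1,4.4],"rotation":[0,0,0]},{"linear":[0,-0.1,4.4],"rotation":[0,0,0]}]}'
```

```text
time_s: 2.12
eef_pos: [598.5, -125.0, 92.4]
orientation: [-0.001, 0.624, 0.781, -0.0]
wrist_force: [-3.8, 1.3, 6.5]
opening: -0.3
grasp_force: 3.1
```

```bash
python3 -m creep '{"steps":[{"linear":[-0.2,0,0],"rotation":[0,0,0]},{"linear":[-0.4,0,0],"rotation":[0,0,0]},{"linear":[-0.6,0,0],"rotation":[0,0,0]},{"linear":[-0.9,0,0],"rotation":[0,0,0]},{"linear":[-1.2,0,0],"rotation":[0,0,0]},{"linear":[-1.5,0,0],"rotation":[0,0,0]},{"linear":[-1.8,0,0],"rotation":[0,0,0]},{"linear":[-2,0,0],"rotation":[0,0,0]}]}'
```

```text
time_s: 3.12
eef_pos: [603.9, -143.8, 92.9]
orientation: [-0.0, 0.624, 0.781, 0.001]
wrist_force: [-1.3, 3.1, 6.6]
opening: 0.0
grasp_force: 4.4
```

```bash
python3 -m creep '{"steps":[{"linear":[-0.6,0,0],"rotation":[0,0,0]},{"linear":[-1.3,0,0],"rotation":[0,0,0]},{"linear":[-2,0,0],"rotation":[0,0,0]},{"linear":[-2.8,0,0],"rotation":[0,0,0]},{"linear":[-3.6,0,0],"rotation":[0,0,0]},{"linear":[-4.4,0,0],"rotation":[0,0,0]},{"linear":[-5.2,0,0],"rotation":[0,0,0]},{"linear":[-6,0,0],"rotation":[0,0,0]}]}'
python3 - <<'E'
from h import *
a=r.camera("wrist")
cv2.imwrite("pics/w3.png",a)
E
```

```text
time_s: 4.12
eef_pos: [616.8, -203.7, 92.1]
orientation: [-0.0, 0.624, 0.781, 0.0]
wrist_force: [1.3, 3.9, 0.8]
opening: -0.1
grasp_force: 2.0
```

View pics/w3.png

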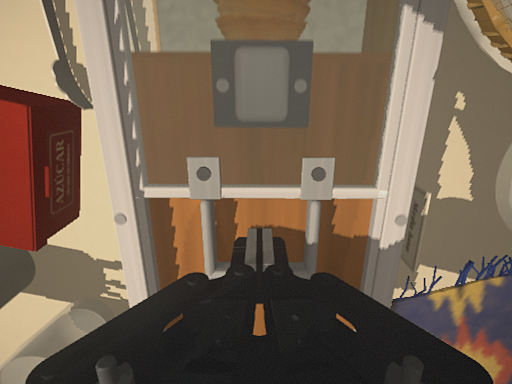

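The lid is now over the button, which is visible under the clear panel at (262,85). I'll push on to a travel of about 0.160.

```bash
python3 -m creep '{"steps":[{"linear":[-1.2,0,0],"rotation":[0,0,0]},{"linear":[-2.4,0,0],"rotation":[0,0,0]},{"linear":[-3.6,0,0],"rotation":[0,0,0]},{"linear":[-4.8,0,0],"rotation":[0,0,0]},{"linear":[-6,0,0],"rotation":[0,0,0]},{"linear":[-7.1,0,0],"rotation":[0,0,0]},{"linear":[-8,0,0],"rotation":[0,0,0]},{"linear":[-8.4,0,0],"rotation":[0,0,0]}]}'
python3 -m creep '{"steps":[{"linear":[-0.1,0,0],"rotation":[0,0,0]},{"linear":[-0.1,0,0],"rotation":[0,0,0]}]}'
python3 - <<'E'
from h import *
cv2.imwrite("pics/w4.png",r.camera("wrist")); b=r.camera("scene")
cv2.imwrite("pics/s4.png",cv2.resize(b[110:250,195:315],None,fx=4,fy=4,interpolation=cv2.INTER_CUBIC))
E
```

```text
time_s: 5.18
eef_pos: [635.8, -286.4, 92.4]
orientation: [0.001, 0.624, 0.781, -0.0]
wrist_force: [-0.4, 1.0, -0.8]
opening: -0.1
grasp_force: 0.6
time_s: 5.42
eef_pos: [636.1, -286.5, 92.7]
orientation: [0.001, 0.624, 0.781, -0.0]
wrist_force: [0.4, 0.1, -0.1]
opening: -0.2
grasp_force: 0.0
```

View pics/w4.png

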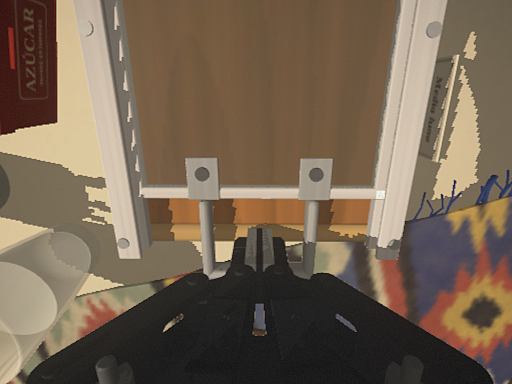

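View pics/s4.png

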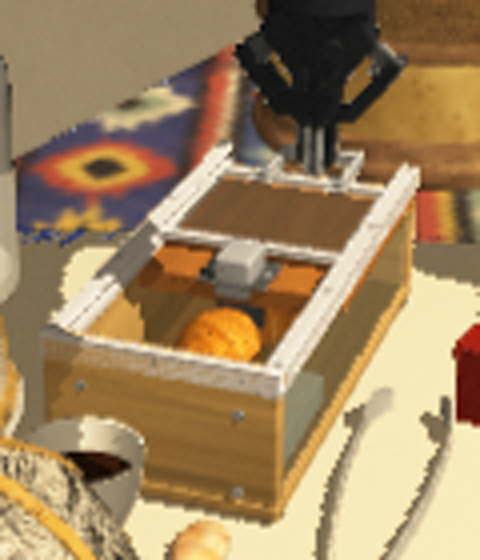

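The button has sprung up behind the lid's trailing edge at (240,262) in the crop, and the lid is open. Now I'll back off the strap and lift clear.

```bash
python3 -m creep '{"steps":[{"linear":[0.4,0,0],"rotation":[0,0,0]},{"linear":[0.7,0,0],"rotation":[0,0,0]},{"linear":[0.8,0,0],"rotation":[0,0,0]},{"linear":[0.8,0,-1],"rotation":[0,0,0]},{"linear":[0.8,0,-3],"rotation":[0,0,0]},{"linear":[0.8,0,-6.5],"rotation":[0,0,0]},{"linear":[0.8,0,-11],"rotation":[0,0,0]},{"linear":[0.8,0,-15],"rotation":[0,0,0]}]}'
python3 -m creep '{"steps":[{"linear":[0,0,0],"rotation":[0,0,0]},{"linear":[0,0,0],"rotation":[0,0,0]},{"linear":[0,0,0],"rotation":[0,0,0]},{"linear":[0,0,0],"rotation":[0,0,0]}]}'
python3 - <<'E'
from h import *
b=r.camera("scene"); w=r.camera("wrist")
d=cv2.resize(b[110:250,195:315],(411,480),interpolation=cv2.INTER_CUBIC)
w=cv2.resize(w,(389,292)); w=np.vstack([w,np.zeros((188,389,3),np.uint8)])
cv2.imwrite("pics/v5.png",np.hstack([d,w]))
E
```

```text
time_s: 6.52
eef_pos: [634.2, -278.7, 246.2]
orientation: [0.002, 0.624, 0.781, 0.0]
wrist_force: [0.1, 0.2, -0.1]
opening: 0.1
grasp_force: 0.0
time_s: 7.02
eef_pos: [633.2, -278.0, 240.9]
orientation: [-0.001, 0.624, 0.781, -0.0]
wrist_force: [0.2, -0.2, -0.1]
opening: 0.1
grasp_force: 0.0
```

View pics/v5.png

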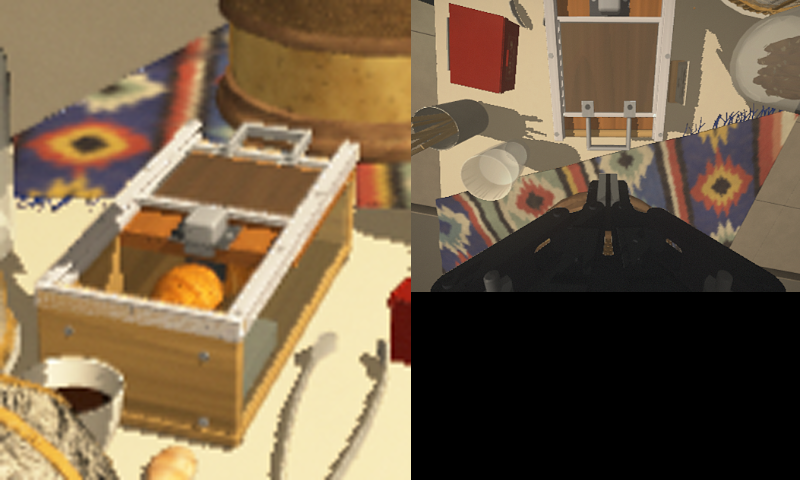

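The lid is open, with its trailing edge just beyond the raised button at (207,228). The hand is clear and the neighbouring things have not moved.

```bash
python3 -c "
from workcell import r
print(r.finish_job())"
```

```text
the job is handed in; nothing more can be done
None
```

The pastry case is open: in the last pictures the button stands up behind the lid and the hand is clear, the things round the case look undisturbed, and I handed the job in just after 7 s on the robot's clock; no verdict came back.

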